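# Pack out the ring ejector and hold the packing tight

### The arm

A 6-joint arm with a two-finger parallel gripper is mounted at the origin on the work surface. World frame = base frame: x ahead of the robot, y to its left, z up, the work surface at z = 0. Lengths are in m, angles in rad, forces in N, time in s.
With the tool pointing down it reaches from about 0.3 to 0.875 m from the base axis. Payload 6.4 kg.
Tool frame: the origin (TCP) lies midway between the tips of the shut fingers; the grasp point (between the pads) lies 19 mm behind it; z points along the fingers, y is the direction in which the jaws open and shut (so a half turn about z gives the same grasp; the last joint's range is limited). The gripper opens to 88 mm and grips with 3 to 60 N. Pads are 18 mm wide; open, the fingers measure 123 mm over their backs; the gripper's body (75 mm by 187 mm) begins 45 mm behind the grasp point.
Start: joints at [-1.463, 0.181, 1.607, -0, 1.354, -0.206], TCP at [0.178, -0.547, 0.239] pointing down, gripper open.
Joint ranges: [-2.99, 2.99], [-0.89, 2.07], [0.3, 2.58], [-1.14, 4.28], [0, 2.63], [-3.12, 3.12]. Speed limits (rad/s): [2.57, 2.57, 3.01, 3.14, 3.14, 3.14].

### API

Orientations are given as a unit quaternion [w, x, y, z].
In Python, from rig import sensors, eyes, robot gives the robot as it stands.
- The arm moves only by the tool play_rows, never from a script. Its argument "steps" is a list of rows, each a list of 5 numbers: the shift along the world's x, y, z in mm, then the turn about the world's z in rad, then the finger opening in mm, from 0 to 88.1. A call has 1 to 12 rows; each row shifts and turns the commanded pose from where the row before left it; what a row does not reach is not made up. A row lasts 1/8 s, in which the tool goes at most 62.5 mm and 10.7 degrees, less where a joint would pass 70% of its speed; a pose out of reach is approached as far as the arm can. A call with a gripper value outside its range is refused whole. The fingers move at their own pace and stop on an object; the grip force is fixed at half the most. Time passes only in rows, so rows that do not move let the fingers close. It gives the time, the measured TCP pose, the force and the opening at its end, in the units of the state.
- sensors.read_state(): the state, without advancing time (a new reading comes with each control period).
- eyes.grab_frame(name): name is "side" or "top"; returns the picture (480x640x3 uint8, red, green, blue); there is no depth.
- eyes.camera_params(name): a dict with "camera_matrix" (3x3 intrinsics, pixels), "T" (4x4, takes a point from camera to world coordinates). Camera axes: x right, y down, z forward; pixel columns grow to the right and rows downward; lengths in m; the calibration is good to about 2 mm. A picture is of the moment at which its call begins. camera_params takes no time and is no camera call.
- robot.job_done(): hands the job in, once; it reports no verdict.
The state is a dict: "t": time; "joints": joint angles; "dq": joint speeds; "joint_efforts": joint torques, N m; "tcp_pos": TCP position; "ee_rot": TCP orientation; "wrist_force": force on the tool from outside, world axes, zero at the start; "wrist_torque": the same for the moment, N m; "width": opening from 0.0 (shut) to 1.0 (fully open).
Only numpy, scipy, OpenCV 4.12 (cv2) and the standard library are available. Lean on these libraries where they do the work, as an engineer would, in place of code of your own. Each camera call takes 0.05 s, during which the arm holds its last target. There are 200 camera calls.

### The job

Lay the capped core ring in the ejector's cradle with its cap towards the ram and its other end up against the end plate, then stand packing plates from the rack upright between the ram and the cap, side by side, until the ram pushed forward by its black upright grip closes firmly on them before its stroke runs out. Finish still holding the ram forward by that grip with a steady, moderate push, so that ram, plates, cap and end plate are tight against each other with no gap left. Leave unused plates in the rack, do not press the red button, and do not disturb the other things on the bench.

Things in the scene. Friction and masses are not known exactly. Their poses are not given: they have to be found in the camera images.
- ejector: Bench ring ejector, fixed. Origin: underside of its steel bed on the mat, on the centre line, below the ram's face when the ram is back. x: the way the ram advances, z up. Bed: 112 mm wide, top at z = 15 mm, x -260 to 170 mm. Grey housing: x -253 to -97 mm, 118 mm wide, top z = 120 mm. Ahead of the ram, rails 15 mm high bound a channel 66 mm wide on the centre line; plates stand in it on the bed.
- ram: The ram: a chrome rod with a flat round pad 50 mm across, axis 57 mm above the ejector's underside. Origin: centre of the pad's face; x as the ejector's. It slides by hand from x = 0 (start) to 24 mm (end of stroke) in the ejector's frame against a return spring of 1 N (back) to 2.5 N (full stroke), so it goes back when let go. A push of 10 to 20 N is plenty; the ring resists sliding in its vee with up to 7 N.
- ram_grip (a point): Middle of the black bakelite grip upright on the ram, moving with it: a round knob 26 mm in diameter and 36 mm tall (18 mm above and below this point), 36 mm behind the ram's face. The housing begins 48 mm behind the knob's back; a round gland 62 mm across stands out 12 mm from it around the rod.
- cradle: Steel cradle bolted on the ejector's bed, nearer or farther from the ram each time, so the gap differs. Origin: bed top, centre line, at the near face of its upright end plate; axes as the ejector's. The end plate is 66 mm wide, 12 mm thick, top at z = 75 mm, with a 50 mm hole. In front of it, x -36 to -3 mm, a 90 degree vee carries the ring; its edges reach z = 27 mm, 33 mm to either side.
- seat (a point): Where the core ring's centre lies when it is home in the cradle: 20 mm from the end plate, 42 mm above the bed. Axes as the ejector's.
- ring: Chrome core ring full of soil, lying on its side in a wooden vee stand: 60 mm in diameter, 40 mm long, about 0.45 kg, a black cap 56 mm across standing out 6 mm at one end. Origin: centre of the chrome ring; x along its axis from cap to open end: cap face at x = -26 mm, open end at +20 mm. Grip across the diameter from above; the stand leaves the sides free down to 15 mm below the axis.
- cap_face (a point): Centre of the flat outer face of the cap on the core ring, 26 mm from the ring's centre.
- rack: Wooden rack, fixed, 151 mm long (x), 76 mm wide, with four slots 34 mm apart along x in which the plates stand on a floor 8 mm above its underside; slot walls reach 30 mm above it. Origin: centre of its underside on the mat.
- plate0: Packing plate 1 of four alike, aluminium, 0.18 kg, upright in the rack: 16 mm thick (x), 60 mm wide (y), 60 mm tall, plus a lifting lug 30 mm wide and 8 mm thick (mid-thickness) with a half-round top 95 mm above the underside. Origin: centre of the underside. Grip the lug across its 30 mm width (along y): in the gap the lugs stand 16 mm apart. Either face may point to the ram.
- plate1: Packing plate 2 of four alike, aluminium, 0.18 kg, upright in the rack: 16 mm thick (x), 60 mm wide (y), 60 mm tall, plus a lifting lug 30 mm wide and 8 mm thick (mid-thickness) with a half-round top 95 mm above the underside. Origin: centre of the underside. Grip the lug across its 30 mm width (along y): in the gap the lugs stand 16 mm apart. Either face may point to the ram.
- plate2: Packing plate 3 of four alike, aluminium, 0.18 kg, upright in the rack: 16 mm thick (x), 60 mm wide (y), 60 mm tall, plus a lifting lug 30 mm wide and 8 mm thick (mid-thickness) with a half-round top 95 mm above the underside. Origin: centre of the underside. Grip the lug across its 30 mm width (along y): in the gap the lugs stand 16 mm apart. Either face may point to the ram.
- plate3: Packing plate 4 of four alike, aluminium, 0.18 kg, upright in the rack: 16 mm thick (x), 60 mm wide (y), 60 mm tall, plus a lifting lug 30 mm wide and 8 mm thick (mid-thickness) with a half-round top 95 mm above the underside. Origin: centre of the underside. Grip the lug across its 30 mm width (along y): in the gap the lugs stand 16 mm apart. Either face may point to the ram.
- button (a joint): Large red push button on top of the ejector's housing, 180 mm behind the ejector's origin; 0 when up, 0.006 m pressed. Not to be pressed.
- weight: Bystander: squat brass weight with a knob, 52 mm wide, 56 mm tall. Origin: centre of its underside.
- dish: Bystander: frosted glass dish, 90 mm across, 22 mm high. Origin: centre of its underside.
- cap: Bystander: spare black bakelite cap with a knob, 60 mm wide, 24 mm tall. Origin: centre of its underside.
- bare_ring: Bystander: low empty chrome ring lying flat, 76 mm across, 22 mm high. Origin: centre of its underside.
- tin: Bystander: aluminium moisture tin, 54 mm across, 42 mm tall. Origin: centre of its underside.
- spatula: Bystander: steel spatula with a wooden handle lying flat on the mat.
- brush: Bystander: flat brush with a wooden handle lying on the mat.
Not all that is in view belongs to the job. What is shaped like the plate1 but orange or yellow is not meant.

How it is judged:
On the way, in this order (a step that is already met when the one before it is completed fails the run):
1. the capped ring lies in the cradle, cap towards the ram, let go (x of ring in the frame of seat between -0.012 and 0.003 m and y of ring in the frame of seat between -0.003 and 0.003 m and z of ring in the frame of seat between -0.003 and 0.003 m and angle between the x axis of ring and the x axis of seat, either way round below 0.06 rad and x of cap_face in the frame of seat below -0.02 m and contact force between the fingers and ring below 0.1 N), for 0.2 s.
2. a packing plate stands upright in the channel between ram and cap, let go ((((x of plate0 in the frame of ejector between 0.003 and 0.07 m and y of plate0 in the frame of ejector between -0.006 and 0.006 m and z of plate0 in the frame of ejector below 0.019 m and angle between plate0's own z axis and vertical below 0.1 rad and angle between the x axis of plate0 and the x axis of ejector, either way round below 0.1 rad) and contact force between the fingers and plate0 below 0.1 N) or ((x of plate1 in the frame of ejector between 0.003 and 0.07 m and y of plate1 in the frame of ejector between -0.006 and 0.006 m and z of plate1 in the frame of ejector below 0.019 m and angle between plate1's own z axis and vertical below 0.1 rad and angle between the x axis of plate1 and the x axis of ejector, either way round below 0.1 rad) and contact force between the fingers and plate1 below 0.1 N) or ((x of plate2 in the frame of ejector between 0.003 and 0.07 m and y of plate2 in the frame of ejector between -0.006 and 0.006 m and z of plate2 in the frame of ejector below 0.019 m and angle between plate2's own z axis and vertical below 0.1 rad and angle between the x axis of plate2 and the x axis of ejector, either way round below 0.1 rad) and contact force between the fingers and plate2 below 0.1 N) or ((x of plate3 in the frame of ejector between 0.003 and 0.07 m and y of plate3 in the frame of ejector between -0.006 and 0.006 m and z of plate3 in the frame of ejector below 0.019 m and angle between plate3's own z axis and vertical below 0.1 rad and angle between the x axis of plate3 and the x axis of ejector, either way round below 0.1 rad) and contact force between the fingers and plate3 below 0.1 N))), for 0.2 s.
At the end, for the whole second after the job is handed in: Ring home in the cradle within 2 mm (3 mm sideways), cap to the ram; each plate upright in the channel (6 mm, 0.1 rad) or still in its slot; ram on plate, plate on cap and fingers on ram each over 3 N; ram at rest; fingers touch no plate or ring (x of ring in the frame of seat between -0.002 and 0.002 m and y of ring in the frame of seat between -0.003 and 0.003 m and z of ring in the frame of seat between -0.003 and 0.003 m and angle between the x axis of ring and the x axis of seat, either way round below 0.06 rad and x of cap_face in the frame of seat below -0.02 m and ((x of plate0 in the frame of ejector between 0.003 and 0.07 m and y of plate0 in the frame of ejector between -0.006 and 0.006 m and z of plate0 in the frame of ejector below 0.019 m and angle between plate0's own z axis and vertical below 0.1 rad and angle between the x axis of plate0 and the x axis of ejector, either way round below 0.1 rad) or distance of plate0 from where it was at the start of the episode below 0.01 m) and ((x of plate1 in the frame of ejector between 0.003 and 0.07 m and y of plate1 in the frame of ejector between -0.006 and 0.006 m and z of plate1 in the frame of ejector below 0.019 m and angle between plate1's own z axis and vertical below 0.1 rad and angle between the x axis of plate1 and the x axis of ejector, either way round below 0.1 rad) or distance of plate1 from where it was at the start of the episode below 0.01 m) and ((x of plate2 in the frame of ejector between 0.003 and 0.07 m and y of plate2 in the frame of ejector between -0.006 and 0.006 m and z of plate2 in the frame of ejector below 0.019 m and angle between plate2's own z axis and vertical below 0.1 rad and angle between the x axis of plate2 and the x axis of ejector, either way round below 0.1 rad) or distance of plate2 from where it was at the start of the episode below 0.01 m) and ((x of plate3 in the frame of ejector between 0.003 and 0.07 m and y of plate3 in the frame of ejector between -0.006 and 0.006 m and z of plate3 in the frame of ejector below 0.019 m and angle between plate3's own z axis and vertical below 0.1 rad and angle between the x axis of plate3 and the x axis of ejector, either way round below 0.1 rad) or distance of plate3 from where it was at the start of the episode below 0.01 m) and (contact force between ram and plate0 above 3 N or contact force between ram and plate1 above 3 N or contact force between ram and plate2 above 3 N or contact force between ram and plate3 above 3 N) and (contact force between ring and plate0 above 3 N or contact force between ring and plate1 above 3 N or contact force between ring and plate2 above 3 N or contact force between ring and plate3 above 3 N) and contact force between the fingers and ram above 3 N and linear speed of ram below 0.005 m/s and contact force between the fingers and plate0 below 0.1 N and contact force between the fingers and plate1 below 0.1 N and contact force between the fingers and plate2 below 0.1 N and contact force between the fingers and plate3 below 0.1 N and contact force between the fingers and ring below 0.1 N); the arm keeps its last pose, push and grip.
It fails at once if the red button is pressed (value of joint button above 0.002 m).
It fails at once if the packing is crushed: more than 60 N between the ram and a plate (contact force between ram and plate0 above 60 N or contact force between ram and plate1 above 60 N or contact force between ram and plate2 above 60 N or contact force between ram and plate3 above 60 N).
It fails at once if a bystander is moved by more than 25 mm (distance of any of weight, dish, cap, bare_ring, tin, spatula, brush from where it was at the start of the episode above 0.025 m).
It also fails if it takes over 72 s, if anything falls off the work surface, if the arm or the gripper's body presses on something with over 40 N, if the wrist force passes 120 N, or if a joint passes its speed limit or range.

## Working session

There is one attempt and no reset: what is moved stays moved. The work goes in short steps, Python scripts to look and compute and a tool call to move; the robot and the scene stay as the last step left them, time stands still between calls to the robot, and variables do not carry over. Pictures are saved under pics/ and viewed, about 8 in all and at most 12, crops included, and the job is handed in when it is done.

Besides the shell and the picture viewer there is one more tool, called after "Request:" as a command line: name --pt "numbers of a row" for each row, then --argument value for the rest. play_rows: Moves the arm, as the interface text tells. Its arguments: {"type":"object","properties":{"steps":{"type":"array","items":{"type":"array","items":{"type":"number"}}}},"required":["steps"]}

```bash
ls; mkdir -p pics; cat > h.py <<'E'
import numpy as np, cv2
from rig import sensors, eyes, robot
def shot(n,f):
    im=eyes.grab_frame(n); cv2.imwrite('pics/'+f,im[:,:,::-1]); return im
def ray(n,u,v):
    p=eyes.camera_params(n);K=np.array(p["camera_matrix"]);T=np.array(p["T"])
    d=T[:3,:3]@np.linalg.solve(K,[u,v,1.]);return T[:3,3],d
def onz(n,u,v,z):
    o,d=ray(n,u,v);return o+d*(z-o[2])/d[2]
def proj(n,P):
    p=eyes.camera_params(n);K=np.array(p["camera_matrix"]);T=np.linalg.inv(np.array(p["T"]))
    c=T[:3,:3]@np.array(P)+T[:3,3];q=K@c;return q[:2]/q[2]
E
python3 - <<'E'
from h import *
shot('top','t0.png');shot('side','s0.png')
for n in('top','side'):
    p=eyes.camera_params(n);print(np.round(p["camera_matrix"],1).tolist(),np.round(p["T"],3).tolist())
s=sensors.read_state();print(s)
E
```

```text
pics
[[610.4, 0.0, 322.3], [0.0, 610.4, 227.6], [0.0, 0.0, 1.0]] [[-0.023, -0.997, 0.074, 0.3], [-1.0, 0.024, 0.013, 0.12], [-0.015, -0.073, -0.997, 1.901], [0.0, 0.0, 0.0, 1.0]]
[[521.4, 0.0, 318.4], [0.0, 521.4, 247.0], [0.0, 0.0, 1.0]] [[-0.892, -0.232, 0.388, -0.088], [-0.452, 0.465, -0.761, 1.17], [-0.004, -0.854, -0.52, 0.814], [0.0, 0.0, 0.0, 1.0]]
{'t': 0.1, 'joints': array([-1.46327149e+00,  1.81465109e-01,  1.60785381e+00, -1.12324257e-05,
        1.35380259e+00, -2.06282770e-01]), 'dq': array([-0.00037597, -0.00479856, -0.00161755,  0.00076853,  0.00033061,
       -0.00116559]), 'joint_efforts': array([ 2.45272331e-04, -4.34820414e+01, -3.42695189e+01,  7.03646312e-02,
        3.40529555e-02, -3.96034420e-05]), 'tcp_pos': array([ 0.17746485, -0.54644607,  0.23792735]), 'ee_rot': array([-7.63764356e-04,  9.87715353e-01,  1.56261951e-01,  3.22543035e-05]), 'wrist_force': array([-0.49306725,  0.45766179, -0.10263341]), 'wrist_torque': array([-0.00357577,  0.01529208,  0.00089843]), 'width': 1.0019645608534073}
```

View pics/t0.png

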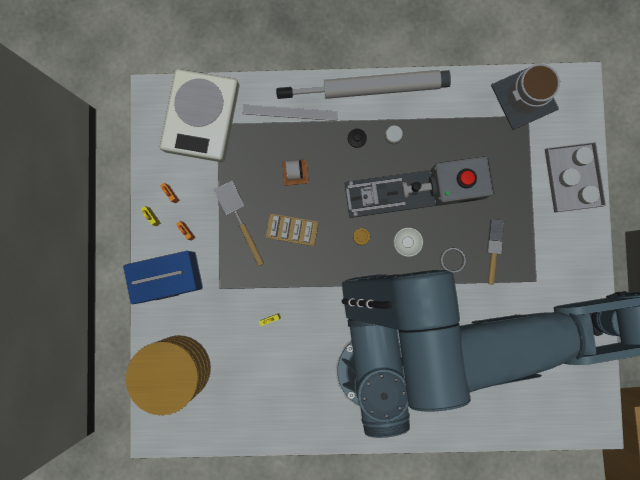

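View pics/s0.png

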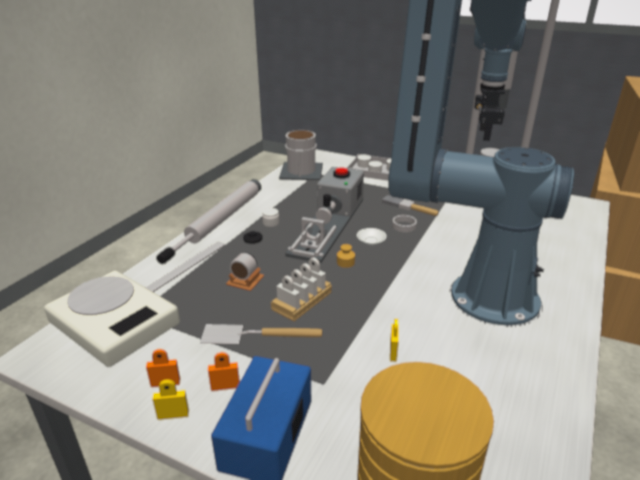

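Top view: ring in its wooden stand (294,171), rack with four aluminium plates (292,229), ejector with the button (467,178), knob (416,187) and cradle (~365,195). Ram advances left (world +y).

Possible mix-ups:
- **Plates:** orange/yellow look-alikes at (168,192), (150,215), (185,230) and (270,320). I choose the rack.
- **Ring:** bare ring (453,260), tin (394,134) and beaker (538,85). I choose the stand at (294,171).

Next is a close crop to check.

```bash
python3 - <<'E'
from h import *
t=cv2.imread('pics/t0.png');s=cv2.imread('pics/s0.png')
a=cv2.resize(t[145:255,260:500],None,fx=3.33,fy=3.33,interpolation=cv2.INTER_CUBIC)
cv2.imwrite('pics/c_t.png',a)
b=cv2.resize(s[155:320,220:380],None,fx=3.6,fy=3.6,interpolation=cv2.INTER_CUBIC)
cv2.imwrite('pics/c_s.png',b)
E
```

```text
(no output)
```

View pics/c_t.png

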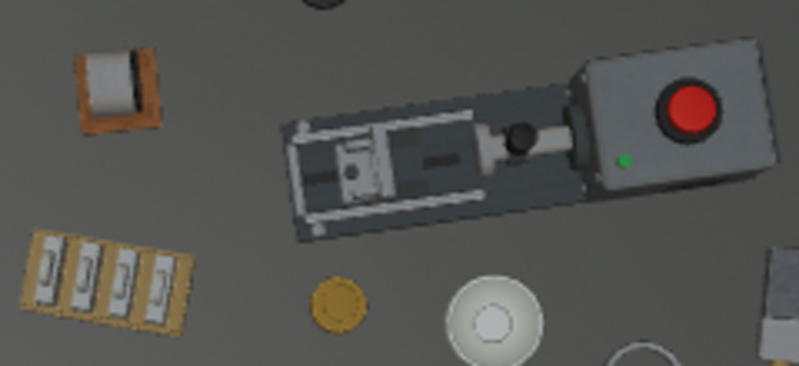

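View pics/c_s.png

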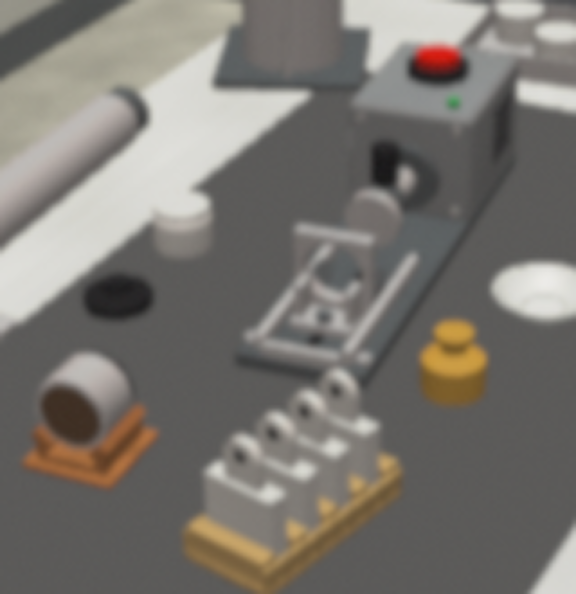

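The crops confirm it: the ring's cap is on its right (−y, towards the ram) and its open end faces +y, already roughly the wanted way round. Four grey plates stand in the rack. The cradle's end plate is at crop x≈385 and the ram pad at ≈485. Next I measure from a contrast-stretched close-up.

```bash
python3 - <<'E'
from h import *
ims=[eyes.grab_frame('top').astype(float) for _ in range(4)]
t=np.mean(ims,0)[:,:,::-1];np.save('t.npy',t)
def enh(c): return np.clip((c-30)*1.5,0,255).astype(np.uint8)
a=cv2.resize(enh(t[150:222,338:502]),None,fx=4.8,fy=4.8,interpolation=cv2.INTER_CUBIC)
b=cv2.resize(enh(t[150:250,262:325]),None,fx=4.8,fy=4.8,interpolation=cv2.INTER_CUBIC)
b=cv2.copyMakeBorder(b[:240],0,0,0,0,0);
b1=cv2.resize(enh(t[153:190,275:318]),None,fx=6,fy=6,interpolation=cv2.INTER_CUBIC)
b2=cv2.resize(enh(t[208:250,262:322]),None,fx=6,fy=6,interpolation=cv2.INTER_CUBIC)
o=np.zeros((600,790,3),np.uint8);o[:a.shape[0],:a.shape[1]]=a[:,:790]
y=346;o[y:y+b1.shape[0],:b1.shape[1]]=b1;o[y:y+b2.shape[0],300:300+b2.shape[1]]=b2[:254]
cv2.imwrite('pics/e.png',o)
E
```

```text
(no output)
```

View pics/e.png

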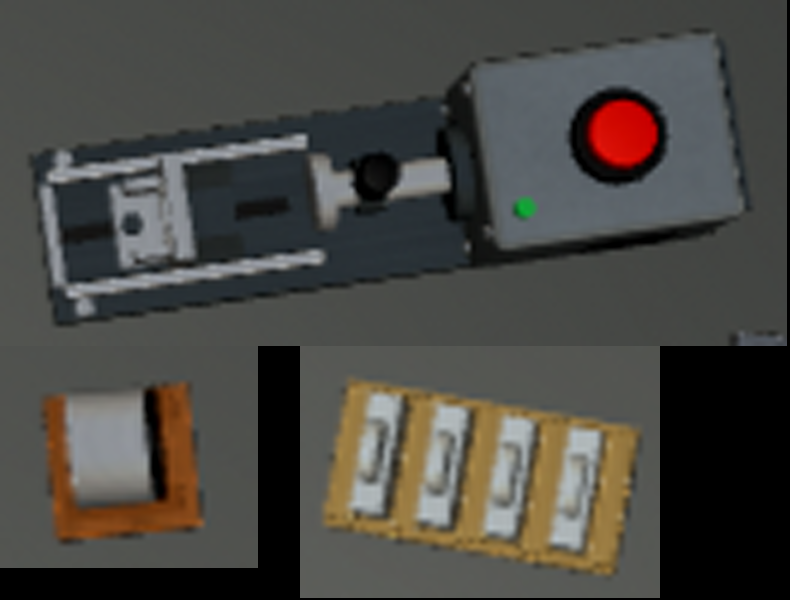

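Seen: housing-top corners (470,65) to (747,212), far bed corners (35,155) and (60,323), end plate at 160–195, and the dark vee blocks at 195–245 on the ram side. Now turning these into metres.

```bash
python3 - <<'E'
from h import *
f=lambda X,Y:((X+.5)/4.8-.5+338,(Y+.5)/4.8-.5+150)
W=lambda X,Y,z:onz('top',*f(X,Y),z)
r=lambda a:np.round(np.asarray(a)*1000,1).tolist()
H=np.array([W(*p,.12) for p in[(470,65),(713,32),(747,212),(497,248)]])
c=H.mean(0);ax=(H[0]+H[3]-H[1]-H[2]);ax/=np.linalg.norm(ax);print('housing c',r(c),'sizes',[r(np.linalg.norm(H[i]-H[(i+1)%4])) for i in range(4)],'ax',ax)
B=np.array([W(35,155,.015),W(60,323,.015)]);print('bed end',r(B),r(np.linalg.norm(B[0]-B[1])));m=B.mean(0)
# axis from housing centre (-175) to bed end (170)
d=(m-c)[:2];L=np.linalg.norm(d);e=d/L;print('L(345)',r(L),'yaw',np.arctan2(e[1],e[0]), 'yaw housing',np.arctan2(ax[1],ax[0]),'bed-edge yaw',np.arctan2(*(B[1]-B[0])[:2][[0,1]]*[1,1]))
O=c[:2]+e*175*L/345;O2=m[:2]-e*.17;O1=c[:2]+e*.175;print('origin',r(O1),r(O2))
n=np.array([-e[1],e[0]])
for nm,X,Y,z in[('plate top far L',170,155,.09),('plate top near(ram) edge',192,210,.09),('vee front',243,180,.042),('vee front2',245,250,.042),('pad face',310,190,.072),('knob top',377,172,.075),('button',624,132,.13)]:
    P=W(X,Y,z)[:2];print(nm,r(P),'ej',r([(P-O1)@e,(P-O1)@n]))
t=np.load('t.npy').astype(np.float32)
def comp(mask,y0,y1,x0,x1,amin):
    m=np.zeros(mask.shape,np.uint8);m[y0:y1,x0:x1]=mask[y0:y1,x0:x1]
    k,l,st,ce=cv2.connectedComponentsWithStats(m,connectivity=4)
    for i in range(1,k):
        if st[i,4]>=amin:
            print(st[i].tolist(),np.round(ce[i],2),[np.round(q,2).tolist() if not np.isscalar(q) else q for q in cv2.minAreaRect(cv2.findContours((l==i).astype(np.uint8),0,1)[0][0])])
g=t.mean(2);sat=t.max(2)-t.min(2)
print('chrome/plates');comp(((g>115)&(sat<40)).astype(np.uint8),150,255,262,325,10)
print('wood');comp((sat>45).astype(np.uint8),150,255,262,325,50)
E
```

```text
housing c [565.9, -275.1, 120.0] sizes [150.0, 112.5, 153.8, 113.8] ax [-0.11526943  0.99333426  0.        ]
bed end [[580.4, 71.5, 15.0], [470.6, 58.2, 15.0]] 110.6
L(345) 342.3 yaw 1.6892476982329419 yaw housing 1.686322562878487 bed-edge yaw -1.6919696551324757
origin [545.2, -101.3] [545.6, -103.9]
plate top far L [567.1, -10.5] ej [87.6, -32.5]
plate top near(ram) edge [532.3, -23.1] ej [79.1, 3.6]
vee front [557.0, -60.0] ej [39.6, -16.5]
vee front2 [512.0, -59.9] ej [45.0, 28.1]
pad face [545.5, -98.9] ej [2.3, -0.5]
knob top [555.4, -140.8] ej [-40.4, -5.4]
button [568.5, -283.5] ej [-183.7, -1.5]
chrome/plates
[286, 162, 14, 14, 167] [292.5  168.78] [[292.42, 168.94], [13.58, 12.45], 81.8698959350586]
[270, 216, 9, 20, 96] [273.75 225.54] [[273.82, 225.47], [5.72, 20.12], 10.30484676361084]
[281, 217, 9, 21, 100] [284.94 226.99] [[285.01, 227.1], [5.71, 19.84], 10.619654655456543]
[292, 219, 9, 21, 98] [296.07 228.99] [[296.15, 229.11], [5.59, 19.89], 9.462322235107422]
[303, 221, 9, 21, 104] [307.2  231.01] [[307.29, 231.05], [5.68, 19.7], 10.007980346679688]
wood
[283, 159, 26, 26, 249] [296.45 174.73] [[294.94, 171.95], [23.66, 23.87], 83.9909896850586]
[266, 214, 52, 32, 509] [292.88 230.41] [[291.66, 229.35], [48.96, 24.12], 9.865806579589844]
```

```bash
python3 - <<'E'
from h import *
r=lambda a:np.round(np.asarray(a)*1000,1).tolist()
f=lambda X,Y:((X+.5)/6-.5+275,(Y-346+.5)/6-.5+153)
W=lambda X,Y,z:onz('top',*f(X,Y),z)
# stand corners at mat
S=np.array([W(*p,.008) for p in[(45,397),(187,383),(203,527),(60,540)]])
print('stand',r(S.mean(0)),'yaw',[np.arctan2(*(a-b)[[1,0]]) for a,b in((S[0],S[1]),(S[3],S[2]))],'size',r([np.linalg.norm(S[0]-S[1]),np.linalg.norm(S[1]-S[2])]))
for z in(.04,.05,.06):
    C=np.array([W(*p,z) for p in[(66,395),(147,387),(157,499),(75,508)]])
    oe=(C[0]+C[3])/2
    q=onz('side',70/3.6+220,415/3.6+155,z)
    print(z,'ring c',r(C.mean(0)),'open end',r(oe),'side',r(q),'yaw',np.arctan2(*(C[0]+C[3]-C[1]-C[2])[[1,0]]),'len,dia',r([np.linalg.norm(C[0]-C[1]),np.linalg.norm(C[1]-C[2])]))
P=[(273.75,225.54),(284.94,226.99),(296.07,228.99),(307.2,231.01)]
Q=np.array([onz('top',*p,.07) for p in P]);print('plates',r(Q))
lug=[(240,447),(277,421),(310,402),(340,380)]
for (X,Y),q in zip(lug,Q): print('lug hole side z .09',r(onz('side',X/3.6+220,Y/3.6+155,.092)))
d=Q[0]-Q[3];print('rack yaw',np.arctan2(d[1],d[0]),r(np.linalg.norm(d)/3))
E
```

```text
stand [617.0, 226.1, 8.0] yaw [np.float64(1.644786872091005), np.float64(1.6374104384644315)] size [74.6, 76.4]
0.04 ring c [619.3, 230.6, 40.0] open end [617.6, 251.6, 40.0] side [624.0, 237.2, 40.0] yaw 1.650593348280064 len,dia [41.9, 58.3]
0.05 ring c [617.5, 230.0, 50.0] open end [615.9, 250.9, 50.0] side [614.8, 249.2, 50.0] yaw 1.650593348280062 len,dia [41.6, 58.0]
0.06 ring c [615.8, 229.4, 60.0] open end [614.2, 250.2, 60.0] side [605.6, 261.3, 60.0] yaw 1.6505933482800597 len,dia [41.4, 57.7]
plates [[445.0, 290.5, 70.0], [439.8, 256.8, 70.0], [433.0, 223.4, 70.0], [426.1, 190.0, 70.0]]
lug hole side z .09 [452.0, 280.9, 92.0]
lug hole side z .09 [444.8, 242.5, 92.0]
lug hole side z .09 [435.7, 211.5, 92.0]
lug hole side z .09 [429.9, 177.0, 92.0]
rack yaw 1.3848929439194833 34.1
```

Request:
play_rows --pt "30 52 0 0.09 88" --pt "30 52 0 0.09 88" --pt "30 52 0 0.09 88" --pt "30 52 0 0.09 88" --pt "30 52 0 0.09 88" --pt "30 52 0 0.09 88" --pt "30 52 0 0.09 88" --pt "30 52 0 0.09 88" --pt "30 52 0 0.09 88" --pt "30 52 0 0.09 88" --pt "30 52 0 0.09 88" --pt "30 52 0 0.09 88"

```text
t: 1.8
tcp_pos: [0.5383, 0.0791, 0.2389]
ee_rot: [0.0, 0.766, 0.643, 0.0]
wrist_force: [0.5, -1.0, 0.6]
width: 0.993
```

Request:
play_rows --pt "26 50 -20 0.085 88" --pt "26 50 -30 0.085 88" --pt "27 51 -49 0.083 88" --pt "0 0 0 0 88"

```text
t: 2.3
tcp_pos: [0.6084, 0.2203, 0.1425]
ee_rot: [-0.003, 0.678, 0.735, -0.004]
wrist_force: [-0.4, -0.6, 0.1]
width: 0.996
```

```bash
python3 - <<'E'
from h import *
s=shot('side','s1.png');st=sensors.read_state();print(st['tcp_pos'],st['ee_rot'],proj('side',st['tcp_pos']),proj('side',[.6175,.230,.05]))
b=cv2.resize(s[130:330,170:340,::-1],None,fx=3,fy=3,interpolation=cv2.INTER_CUBIC);cv2.imwrite('pics/c1.png',b)
E
```

```text
[0.60960257 0.21897758 0.14562543] [-0.00168808  0.67906224  0.73407498 -0.00235662] [244.74772113 234.03543348] [242.71568429 266.41775803]
```

View pics/c1.png

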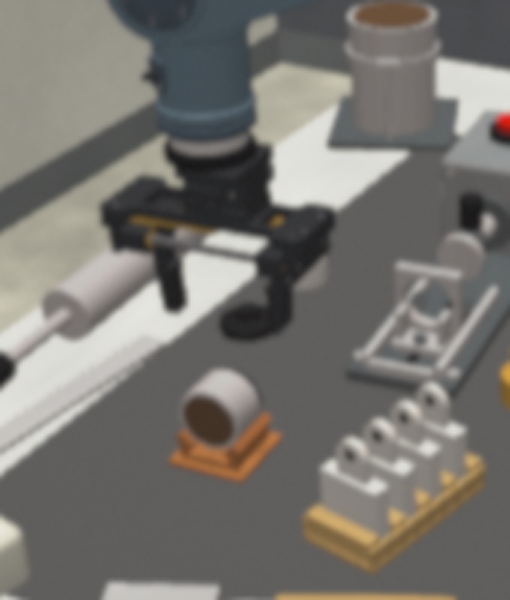

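Ring and stand (crop 220,420) lie right below the fingers, nothing in between. I'll check the settled pose.

Request:
play_rows --pt "0 0 0 0 88" --pt "0 0 0 0 88"

```text
t: 2.6
tcp_pos: [0.6123, 0.2171, 0.1515]
ee_rot: [0.001, 0.68, 0.733, 0.001]
wrist_force: [0.5, -0.7, -0.2]
width: 0.998
```

Request:
play_rows --pt "3 7 -20 0 88" --pt "2.5 6 -20 0 88" --pt "0 0 -25 0 88" --pt "0 0 -25 0 88" --pt "0 0 -21 0 88" --pt "0 0 0 0 88"

```text
t: 3.35
tcp_pos: [0.6147, 0.2309, 0.0348]
ee_rot: [-0.002, 0.68, 0.733, -0.002]
wrist_force: [0.5, -0.2, -0.3]
width: 0.996
```

```bash
python3 - <<'E'
from h import *
s=shot('side','s2.png');t=shot('top','t2.png')
b=cv2.resize(s[190:300,200:290,::-1],None,fx=5,fy=5,interpolation=cv2.INTER_CUBIC);cv2.imwrite('pics/c2.png',b)
E
```

```text
(no output)
```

View pics/c2.png

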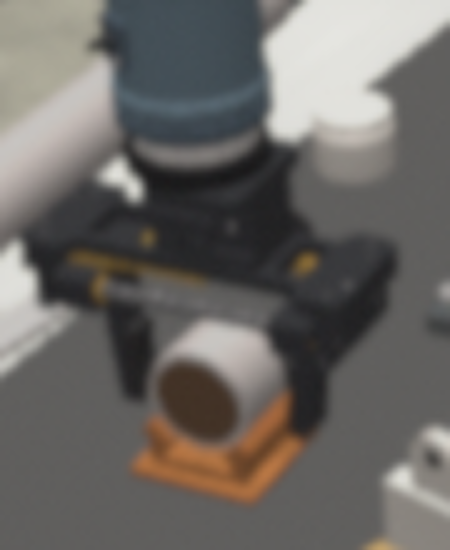

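The fingers straddle the ring symmetrically, with tips below its axis. Closing.

Request:
play_rows --pt "0 0 4 0 80" --pt "0 0 0 0 70" --pt "0 0 0 0 50" --pt "0 0 0 0 50" --pt "0 0 0 0 50" --pt "0 0 0 0 50"

```text
t: 4.2
tcp_pos: [0.6182, 0.2313, 0.0428]
ee_rot: [0.001, 0.68, 0.733, 0.001]
wrist_force: [4.8, 1.4, 2.3]
width: 0.67
```

Request:
play_rows --pt "0 0 10 0 50" --pt "0 0 25 0 50" --pt "0 0 40 0 50" --pt "0 0 30 0 50" --pt "0 0 0 0 50" --pt "0 0 0 0 50"

```text
t: 4.95
tcp_pos: [0.6151, 0.2309, 0.1447]
ee_rot: [-0.001, 0.68, 0.734, -0.002]
wrist_force: [-0.5, -0.0, -4.5]
width: 0.676
```

```bash
python3 - <<'E'
from h import *
P=[]
for i in range(6):
    t=eyes.grab_frame('top');st=sensors.read_state();P.append(np.r_[st['tcp_pos']*1000,st['wrist_force']])
P=np.array(P);print(P.mean(0).round(1),P.std(0).round(1))
cv2.imwrite('pics/t3.png',t[:,:,::-1]);shot('side','s3.png')
E
```

```text
[ 6.154e+02  2.309e+02  1.448e+02 -1.000e-01 -1.000e-01 -3.800e+00] [0.4 0.1 0.5 0.3 0.7 0.5]
```

Request:
play_rows --pt "-8 -30 0 0.01 50" --pt "-13 -47 0 0.01 50" --pt "-13 -47 0 0.01 50" --pt "-13 -47 0 0.01 50" --pt "-13 -47 0 0 50" --pt "-10 -36 0 0 50" --pt "-6.5 -24.5 0 0 50" --pt "0 0 0 0 50" --pt "0 0 0 0 50" --pt "0 0 0 0 50"

```text
t: 6.55
tcp_pos: [0.5404, -0.0464, 0.1469]
ee_rot: [-0.0, 0.664, 0.747, 0.0]
wrist_force: [0.7, 0.1, -3.7]
width: 0.677
```

```bash
python3 - <<'E'
from h import *
s=shot('side','s4.png');st=sensors.read_state();print(st['tcp_pos'],st['ee_rot'])
b=cv2.resize(s[120:270,250:390,::-1],None,fx=4,fy=4,interpolation=cv2.INTER_CUBIC);cv2.imwrite('pics/c4.png',b)
E
```

```text
[ 0.54043156 -0.04642472  0.14685062] [-5.91339955e-05  6.64417755e-01  7.47361383e-01  7.61761697e-05]
```

View pics/c4.png

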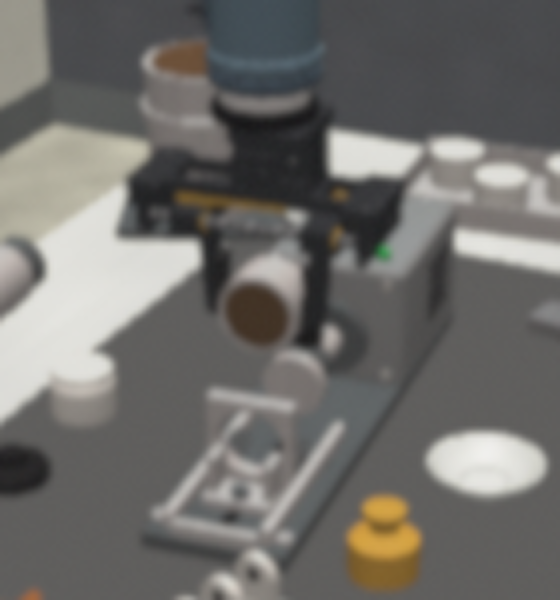

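Ring held above the cradle, open-end centre at crop (257,314), end-plate top corners (208,390) and (298,408). I'll cross-check the distance with the side view.

```bash
python3 - <<'E'
from h import *
r=lambda a:np.round(np.asarray(a)*1000,1).tolist()
e=np.array([np.cos(1.688),np.sin(1.688)]);n=np.array([-e[1],e[0]]);O=np.array([.5453,-.1028])
g=lambda X,Y:((X+.5)/4-.5+250,(Y+.5)/4-.5+120)
ej=lambda P:r([(P[:2]-O)@e,(P[:2]-O)@n])
T=np.array([.5404,-.0464,.1465]);print('tcp ej',ej(T))
c=T+np.r_[e*.02,.010];print('pred open end px',proj('side',c),'seen',g(257,314))
print('open end seen ej',ej(onz('side',*g(257,314),.1565)),'expect',ej(c))
for p in[(208,390),(298,408)]:print('plate top (far-side top edge)',ej(onz('side',*g(*p),.09)))
for p in[(150,533),(297,560)]:print('bed corner',ej(onz('side',*g(*p),.015)))
print('pad',ej(onz('side',*g(296,379),.057)))
E
```

```text
tcp ej [56.6, -1.7]
pred open end px [313.25129078 198.10948432] seen (313.875, 198.125)
open end seen ej [76.1, -0.0] expect [76.6, -1.7]
plate top (far-side top edge) [79.9, -37.8]
plate top (far-side top edge) [83.6, 34.0]
bed corner [168.1, -49.4]
bed corner [166.0, 62.8]
pad [-17.5, -3.6]
```

Request:
play_rows --pt "-1.5 -2 -20 0 50" --pt "0 0 -30 0 50" --pt "0 0 -25 0 50" --pt "0 0 -10 0 50" --pt "0 0 -4 0 50" --pt "0 0 0 0 50" --pt "0 0 0 0 50"

```text
t: 7.48
tcp_pos: [0.5396, -0.0496, 0.0589]
ee_rot: [0.001, 0.665, 0.747, 0.0]
wrist_force: [0.1, -0.5, -3.7]
width: 0.673
```

Request:
play_rows --pt "0 0 -4 0 50" --pt "0 0 -2 0 50" --pt "0 0 -2 0 50" --pt "0 0 0 0 50" --pt "0 0 0 0 50"

```text
t: 8.1
tcp_pos: [0.5405, -0.0498, 0.0517]
ee_rot: [0.002, 0.665, 0.747, 0.001]
wrist_force: [0.7, 1.9, 7.7]
width: 0.671
```

Contact is at tip z≈52 mm with almost no sideways force, which looks seated in the vee. Releasing.

Request:
play_rows --pt "0 0 0 0 64" --pt "0 0 0 0 74" --pt "0 0 0 0 80" --pt "0 0 0 0 80"

```text
t: 8.6
tcp_pos: [0.5386, -0.0493, 0.0497]
ee_rot: [-0.0, 0.665, 0.747, -0.0]
wrist_force: [-0.1, 0.4, -0.0]
width: 0.907
```

Request:
play_rows --pt "0 0 20 0 80" --pt "0 0 40 0 80" --pt "0 0 45 0 80" --pt "-25 50 30 -0.08 80" --pt "-25 50 0 -0.08 80" --pt "-25 55 0 -0.08 80" --pt "-15 50 0 -0.06 80" --pt "0 30 0 0 80" --pt "0 0 0 0 80"

```text
t: 9.72
tcp_pos: [0.4486, 0.1864, 0.1845]
ee_rot: [-0.0, 0.768, 0.641, 0.0]
wrist_force: [0.4, -0.1, -0.5]
width: 0.909
```

```bash
python3 - <<'E'
from h import *
s=shot('side','s5.png');t=np.mean([eyes.grab_frame('top').astype(float) for _ in range(3)],0);st=sensors.read_state();print(st['t'],st['tcp_pos'],st['ee_rot'])
cv2.imwrite('pics/t5.png',t[:,:,::-1])
a=cv2.resize(s[170:260,270:360,::-1],None,fx=4.4,fy=4.4,interpolation=cv2.INTER_CUBIC)
b=cv2.resize(np.clip((t[160:222,338:440,::-1]-20)*1.3,0,255).astype(np.uint8),None,fx=3.9,fy=3.9,interpolation=cv2.INTER_CUBIC)
o=np.zeros((400,800,3),np.uint8);o[:396,:396]=a;o[:b.shape[0],400:400+b.shape[1]]=b[:,:400]
cv2.imwrite('pics/c5.png',o)
E
```

```text
9.925 [0.44929278 0.18385975 0.18429914] [ 4.35292711e-05  7.69425951e-01  6.38735974e-01 -2.42674468e-04][ WARN:0@4.210] global loadsave.cpp:1063 imwrite_ Unsupported depth image for selected encoder is fallbacked to CV_8U.
```

View pics/c5.png

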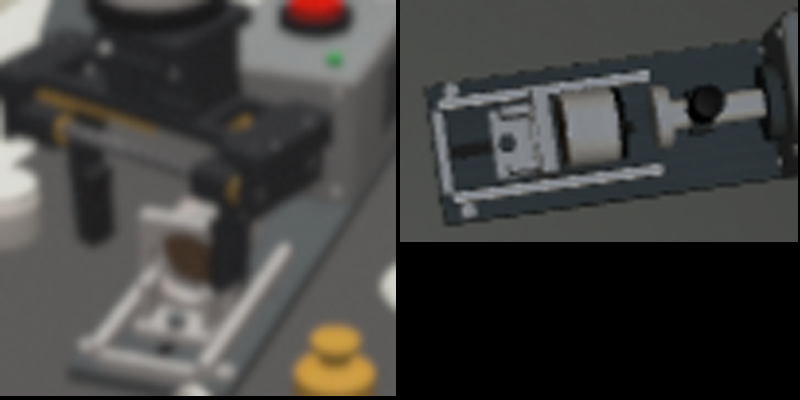

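The ring lies in the cradle, concentric with the end-plate hole in the side view; in the top view its rim is close to the plate. Measuring the gap.

```bash
python3 - <<'E'
from h import *
r=lambda a:np.round(np.asarray(a)*1000,1).tolist()
e=np.array([np.cos(1.688),np.sin(1.688)]);n=np.array([-e[1],e[0]]);O=np.array([.5453,-.1028])
W=lambda X,Y,z:onz('top',338+(X-399.5)/3.9-.5,160+(Y+.5)/3.9-.5,z)
ej=lambda P:r([(P[:2]-O)@e,(P[:2]-O)@n])
for nm,X,Y,z in[('ring left rim top',565,122,.087),('ring right rim top',618,122,.087),('ring side up',590,90,.057),('ring side dn',594,163,.057),('plate top ram edge',555,122,.09),('pad left',655,115,.08),('pad up',660,87,.057),('pad dn',670,146,.057),('knob',706,103,.075)]:print(nm,ej(W(X,Y,z)))
t=cv2.imread('pics/t5.png').astype(int)
v=191
for v in(189,191,193): print(t[v,370:412].mean(1).astype(int).tolist())
E
```

```text
ring left rim top [72.4, -3.1]
ring right rim top [32.2, 2.6]
ring side up [46.5, -28.8]
ring side dn [51.8, 28.2]
plate top ram edge [80.2, -3.8]
pad left [2.5, 0.5]
pad up [-7.8, -23.5]
pad dn [-8.6, 23.4]
knob [-38.5, -3.8]
[71, 94, 104, 121, 122, 118, 96, 52, 37, 46, 96, 123, 125, 124, 124, 124, 125, 125, 124, 125, 127, 126, 124, 115, 32, 37, 57, 58, 58, 58, 58, 56, 52, 71, 121, 121, 122, 122, 122, 122, 122, 109]
[118, 100, 107, 122, 123, 122, 113, 58, 46, 31, 69, 124, 125, 124, 123, 125, 125, 125, 124, 125, 126, 126, 125, 116, 52, 36, 39, 46, 59, 59, 59, 58, 54, 64, 102, 121, 121, 120, 119, 118, 115, 109]
[119, 106, 121, 109, 123, 123, 116, 84, 54, 29, 67, 123, 125, 124, 124, 123, 125, 124, 125, 124, 125, 127, 126, 117, 66, 31, 33, 42, 51, 58, 59, 58, 55, 59, 90, 116, 117, 113, 85, 58, 58, 59]
```

The ring sits about 8–9 mm short of the end plate. That is within tolerance, but I'll regrip it and slide it home to widen the plate gap.

Request:
play_rows --pt "15 -40 0 0.06 80" --pt "25 -50 0 0.08 80" --pt "25 -55 0 0.08 80" --pt "25 -55 0 0.08 80" --pt "0 -35 -30 0 80" --pt "0 0 -45 0 80" --pt "0 0 0 0 80" --pt "0 0 0 0 80"

```text
t: 10.92
tcp_pos: [0.5397, -0.0507, 0.1107]
ee_rot: [0.0, 0.665, 0.747, 0.0]
wrist_force: [1.3, 0.3, 0.0]
width: 0.905
```

Request:
play_rows --pt "0 0 -30 0 80" --pt "0 0 -29 0 80" --pt "0 0 0 0 70" --pt "0 0 0 0 50" --pt "0 0 0 0 50" --pt "0 0 0 0 50" --pt "-0.3 3 0 0 50" --pt "-0.3 3 0 0 50" --pt "0 0 0 0 50" --pt "0 0 0 0 50"

```text
t: 12.18
tcp_pos: [0.5402, -0.0463, 0.0527]
ee_rot: [0.003, 0.665, 0.747, -0.0]
wrist_force: [-3.0, -7.1, 5.6]
width: 0.675
```

Request:
play_rows --pt "-0.3 2 0 0 50" --pt "0 1 0 0 50" --pt "0 0 0 0 50" --pt "0 0 0 0 50"

```text
t: 12.68
tcp_pos: [0.5399, -0.0437, 0.0528]
ee_rot: [0.003, 0.665, 0.747, -0.0]
wrist_force: [-3.0, -8.2, 6.0]
width: 0.673
```

Request:
play_rows --pt "0 1.5 0 0 50" --pt "0 1.5 0 0 50" --pt "0 0 0 0 50" --pt "0 0 0 0 50"

```text
t: 13.18
tcp_pos: [0.5396, -0.0408, 0.0527]
ee_rot: [0.003, 0.665, 0.747, -0.001]
wrist_force: [-4.6, -9.0, 7.3]
width: 0.672
```

Request:
play_rows --pt "0 0 0 0 64" --pt "0 0 0 0 74" --pt "0 0 0 0 80" --pt "0 0 20 0 80" --pt "0 0 40 0 80" --pt "0 0 45 0 80" --pt "-22 44 25 -0.06 80" --pt "-24 48 0 -0.07 80" --pt "-24 48 0 -0.07 80" --pt "-22 46 0 -0.07 80" --pt "-20 44 0 -0.03 80" --pt "0 0 0 0 80"

```text
t: 14.68
tcp_pos: [0.4245, 0.1944, 0.1804]
ee_rot: [-0.0, 0.768, 0.641, -0.0]
wrist_force: [0.6, -0.7, 0.4]
width: 0.912
```

```bash
python3 - <<'E'
from h import *
for i in range(4): t=eyes.grab_frame('top').astype(int)
st=sensors.read_state();print(st['t'],st['tcp_pos'],st['ee_rot'])
a,b=st['ee_rot'][1:3];print('jaw',np.arctan2(b*b-a*a,2*a*b)+np.pi)
for v in(187,189,191,193): print(t[v,370:412].mean(1).astype(int).tolist())
s=shot('side','s6.png')
o=np.zeros((440,800,3),np.uint8)
q=cv2.resize(s[190:300,240:350,::-1],None,fx=4,fy=4,interpolation=cv2.INTER_CUBIC);o[:,:440]=q
q=cv2.resize(np.clip((t[160:250,338:428,::-1]-20)*1.3,0,255).astype(np.uint8),None,fx=4,fy=4,interpolation=cv2.INTER_CUBIC);o[:360,440:]=q
cv2.imwrite('pics/c6.png',o)
E
```

```text
14.875 [0.42671542 0.19119456 0.18047394] [1.68136735e-04 7.69243943e-01 6.38955185e-01 7.87102548e-07]
jaw 2.957074873726888
[118, 100, 95, 122, 123, 118, 106, 119, 117, 119, 120, 119, 121, 121, 121, 121, 121, 123, 123, 114, 63, 30, 51, 58, 58, 57, 57, 58, 57, 57, 57, 55, 55, 80, 122, 123, 122, 121, 120, 122, 117, 85]
[71, 94, 104, 121, 123, 117, 107, 129, 124, 125, 124, 123, 125, 125, 125, 124, 125, 127, 125, 121, 96, 33, 45, 57, 58, 57, 58, 58, 57, 58, 57, 56, 52, 71, 121, 120, 122, 121, 122, 122, 122, 108]
[118, 100, 107, 122, 122, 122, 115, 92, 124, 125, 124, 123, 124, 125, 125, 124, 125, 127, 125, 125, 117, 36, 41, 49, 49, 46, 45, 44, 59, 59, 59, 57, 53, 63, 102, 121, 120, 119, 119, 117, 114, 109]
[119, 107, 120, 109, 122, 122, 117, 106, 123, 125, 124, 122, 123, 125, 125, 125, 124, 126, 126, 124, 114, 47, 32, 34, 39, 40, 40, 42, 51, 59, 59, 58, 54, 59, 89, 115, 117, 113, 84, 58, 58, 59]
```

View pics/c6.png

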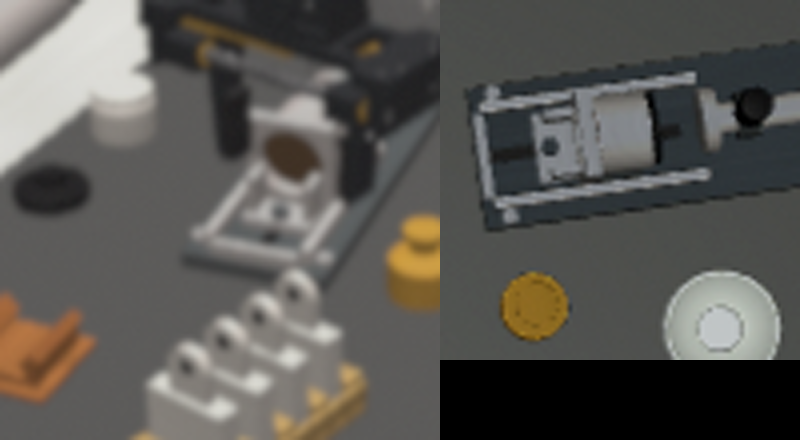

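The ring moved 3.1 px (about 9 mm) and is now against the end plate. The cap-to-pad gap is about 32 mm, so one plate leaves ~16 mm, well under the 24 mm stroke; two would leave ~0. The gripper is above the rack's last plate, so I go down and grip its lug.

Request:
play_rows --pt "-0.5 -1 -35 0 80" --pt "0 0 -40 0 80" --pt "0 0 -30 0 80" --pt "0 0 0 0 60" --pt "0 0 0 0 40" --pt "0 0 0 0 20" --pt "0 0 0 0 20" --pt "0 0 0 0 20" --pt "0 0 0 0 20" --pt "0 0 0 0 20"

```text
t: 16.18
tcp_pos: [0.4262, 0.191, 0.0759]
ee_rot: [0.0, 0.769, 0.639, 0.0]
wrist_force: [0.3, -0.2, 2.6]
width: 0.335
```

```bash
python3 - <<'E'
from h import *
r=lambda a:np.round(np.asarray(a)*1000,1).tolist()
e=np.array([np.cos(1.688),np.sin(1.688)]);n=np.array([-e[1],e[0]]);O=np.array([.5453,-.1028])
for u,nm in((390.6,'chrome edge'),(392.6,'cap'),(398,'mid'),(403.4,'pad')):
    P=onz('top',u,191,.083)[:2];print(nm,r(P),r([(P-O)@e,(P-O)@n]))
E
```

```text
chrome edge [539.4, -62.8] [40.4, 1.2]
cap [539.2, -68.8] [34.5, 2.0]
mid [538.8, -84.9] [18.5, 4.3]
pad [538.4, -101.0] [2.6, 6.6]
```

Request:
play_rows --pt "0 0 15 0 20" --pt "0 0 35 0 20" --pt "0 0 45 0 20" --pt "0 0 29 0 20" --pt "17 -36 0 0.05 20" --pt "20 -48 0 0.06 20" --pt "20 -48 0 0.06 20" --pt "20 -48 0 0.06 20" --pt "20 -48 0 0.07 20" --pt "20 -47.5 0 0 20" --pt "0 0 0 0 20" --pt "0 0 0 0 20"

```text
t: 17.68
tcp_pos: [0.542, -0.0842, 0.1993]
ee_rot: [-0.001, 0.665, 0.747, -0.0]
wrist_force: [0.5, -0.1, -1.5]
width: 0.334
```

```bash
python3 - <<'E'
from h import *
s=shot('side','s7.png');st=sensors.read_state();print(st['t'],st['tcp_pos'],st['ee_rot'],st['wrist_force'])
a,b=st['ee_rot'][1:3];print('jaw',np.arctan2(b*b-a*a,2*a*b)+np.pi)
cv2.imwrite('pics/c7.png',cv2.resize(s[100:250,260:400,::-1],None,fx=4,fy=4,interpolation=cv2.INTER_CUBIC))
E
```

```text
17.725 [ 0.54201126 -0.08360683  0.19935364] [-6.59061531e-04  6.64741238e-01  7.47073390e-01 -4.66615158e-05] [-0.89173884  0.54633358 -1.35505469]
jaw 3.258093798920374
```

View pics/c7.png

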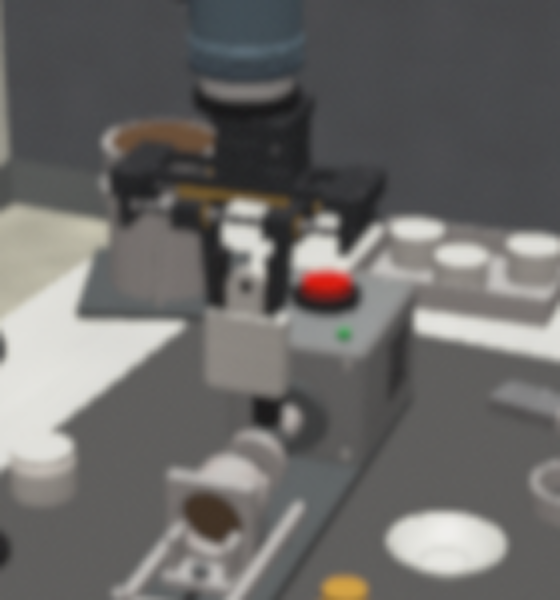

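The plate hangs upright (crop 245,350), the ring is home, and the button is clear. Lowering, with a force check above the rails.

Request:
play_rows --pt "1 -0.5 -30 0 20" --pt "0 0 -40 0 20" --pt "0 0 -25 0 20" --pt "0 0 -4 0 20" --pt "0 0 -4 0 20" --pt "0 0 -3 0 20" --pt "0 0 0 0 20" --pt "0 0 0 0 20"

```text
t: 18.73
tcp_pos: [0.544, -0.0853, 0.094]
ee_rot: [0.0, 0.665, 0.747, 0.0]
wrist_force: [-0.2, 0.6, -1.1]
width: 0.334
```

Request:
play_rows --pt "0 0 -4 0 20" --pt "0 0 -3 0 20" --pt "0 0 -2 0 20" --pt "0 0 -1 0 20" --pt "0 0 0 0 20" --pt "0 0 0 0 20"

```text
t: 19.48
tcp_pos: [0.5438, -0.0851, 0.0835]
ee_rot: [0.0, 0.665, 0.747, 0.0]
wrist_force: [0.5, 0.5, -1.8]
width: 0.338
```

Request:
play_rows --pt "0 0 -1 0 20" --pt "0 0 -1 0 20" --pt "0 0 -1 0 20" --pt "0 0 0 0 20" --pt "0 0 0 0 20"

```text
t: 20.1
tcp_pos: [0.5447, -0.0856, 0.0826]
ee_rot: [0.001, 0.665, 0.747, 0.0]
wrist_force: [-2.3, 0.9, 12.6]
width: 0.332
```

Contact on the bed at tip 82.5 mm, as predicted (83). Releasing, lifting and moving aside to look.

Request:
play_rows --pt "0 0 0 0 32" --pt "0 0 0 0 45" --pt "0 0 0 0 50" --pt "0 0 25 0 50" --pt "0 0 45 0 50" --pt "0 0 45 0 50" --pt "-30 45 0 0 50" --pt "-40 45 0 0 50" --pt "-40 45 0 0 50" --pt "-20 25 0 0 50" --pt "0 0 0 0 50"

```text
t: 21.48
tcp_pos: [0.4126, 0.0762, 0.1954]
ee_rot: [-0.0, 0.664, 0.748, 0.0]
wrist_force: [-0.0, -1.2, -0.1]
width: 0.569
```

```bash
python3 - <<'E'
from h import *
t=np.mean([eyes.grab_frame('top').astype(float) for _ in range(4)],0);st=sensors.read_state();print(st['t'],st['tcp_pos'],st['wrist_force'])
r=lambda a:np.round(np.asarray(a)*1000,1).tolist()
e=np.array([np.cos(1.688),np.sin(1.688)]);n=np.array([-e[1],e[0]]);O=np.array([.5453,-.1028])
m=(t.max(2)<32).astype(np.uint8);w=np.zeros_like(m);w[176:200,405:428]=m[176:200,405:428]
k,l,stt,ce=cv2.connectedComponentsWithStats(w)
for i in range(1,k):
  if stt[i,4]>8:
    P=onz('top',*ce[i],.07)[:2];print(stt[i],ce[i],r(P),r([(P-O)@e,(P-O)@n]))
s=shot('side','s8.png')
o=np.zeros((440,800,3),np.uint8)
o[:,:400]=cv2.resize(s[160:270,280:380,::-1],None,fx=4,fy=4,interpolation=cv2.INTER_CUBIC)
o[:360,400:]=cv2.resize(np.clip((t[150:222,360:440,::-1]-10)*1.4,0,255).astype(np.uint8),None,fx=5,fy=5,interpolation=cv2.INTER_CUBIC)
cv2.imwrite('pics/c8.png',o)
E
```

```text
21.675 [0.41466121 0.07402337 0.19559251] [0.26441421 0.39137864 0.15125226]
[411 183   7   9  20] [413.35 187.55] [549.9, -132.9] [-30.4, -1.0]
```

View pics/c8.png

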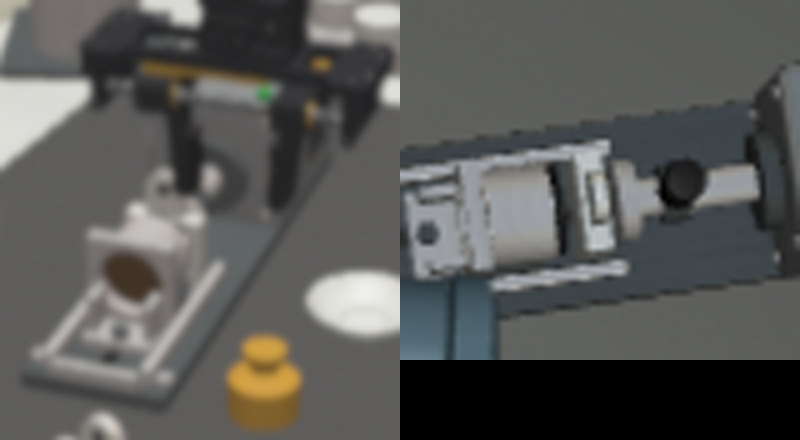

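The plate stands upright between cap and pad. The knob's apparent offset (+x, −y in both looks) suggests its top is higher than I assumed, so I'll check its height across the two views.

```bash
python3 - <<'E'
from h import *
r=lambda a:np.round(np.asarray(a)*1000,1).tolist()
e=np.array([np.cos(1.688),np.sin(1.688)]);n=np.array([-e[1],e[0]]);O=np.array([.5453,-.1028])
ej=lambda P:r([(P[:2]-O)@e,(P[:2]-O)@n])
for z in(.075,.09,.1,.11):print(z,ej(onz('top',416.6,185.6,z)))
K=O-e*.036
for z in(.04,.057,.066,.075,.09,.102,.11):print(z,proj('side',[*K,z]).round(1))
s=cv2.imread('pics/s0.png').mean(2).astype(int)
for v in range(188,216):print(v,s[v,318:342].tolist())
P=onz('top',360+197.5/5-.5,150+197.5/5-.5,.075);print('plate',ej(P))
E
```

```text
0.075 [-40.2, -4.9]
0.09 [-37.8, -3.1]
0.1 [-36.2, -1.9]
0.11 [-34.6, -0.6]
0.04 [326.7 216.8]
0.057 [326.7 212. ]
0.066 [326.7 209.4]
0.075 [326.7 206.8]
0.09 [326.7 202.5]
0.102 [326.8 199. ]
0.11 [326.8 196.7]
188 [91, 96, 96, 92, 89, 88, 87, 87, 88, 88, 89, 89, 90, 92, 92, 93, 95, 97, 98, 101, 103, 106, 107, 111]
189 [87, 90, 90, 89, 87, 87, 87, 87, 88, 88, 88, 88, 88, 89, 88, 88, 88, 90, 91, 92, 93, 94, 94, 95]
190 [89, 88, 88, 87, 87, 87, 88, 87, 87, 88, 88, 88, 88, 88, 88, 88, 88, 88, 88, 89, 89, 89, 90, 89]
191 [90, 88, 88, 88, 87, 87, 87, 87, 86, 86, 87, 87, 88, 88, 87, 88, 87, 88, 87, 89, 89, 89, 89, 89]
192 [90, 88, 88, 87, 87, 87, 85, 84, 84, 84, 84, 86, 87, 87, 87, 88, 87, 87, 88, 88, 88, 88, 88, 90]
193 [90, 89, 87, 87, 86, 84, 80, 76, 75, 75, 77, 80, 84, 86, 88, 89, 88, 87, 88, 87, 88, 88, 88, 88]
194 [90, 88, 88, 87, 83, 75, 67, 61, 59, 60, 62, 67, 75, 83, 87, 88, 88, 88, 87, 87, 88, 88, 89, 89]
195 [90, 88, 87, 86, 79, 65, 52, 46, 44, 45, 48, 52, 64, 76, 84, 87, 88, 90, 88, 88, 88, 88, 88, 88]
196 [88, 87, 87, 85, 76, 56, 41, 38, 40, 38, 38, 41, 51, 65, 74, 81, 84, 8
[... 1401 characters left out ...]
 [113, 121, 123, 123, 126, 131, 139, 149, 155, 154, 142, 119, 94, 77, 71, 65, 61, 60, 59, 61, 64, 70, 77, 83]
211 [111, 114, 113, 112, 113, 115, 120, 128, 138, 146, 146, 132, 106, 78, 65, 61, 61, 61, 62, 65, 70, 77, 81, 84]
212 [110, 111, 111, 111, 110, 110, 110, 114, 120, 130, 138, 136, 114, 85, 66, 64, 65, 67, 69, 72, 77, 81, 84, 84]
213 [110, 111, 111, 110, 110, 110, 110, 110, 111, 117, 125, 129, 118, 94, 76, 74, 75, 75, 77, 79, 81, 83, 84, 84]
214 [110, 111, 111, 111, 110, 109, 110, 110, 109, 111, 115, 120, 117, 102, 88, 86, 85, 86, 85, 85, 85, 85, 85, 84]
215 [110, 111, 111, 110, 109, 109, 109, 109, 108, 109, 111, 113, 113, 105, 96, 93, 92, 93, 92, 91, 89, 89, 88, 88]
plate [13.7, -2.2]
```

Both views put the knob top at z ≈ 105–108 mm, so the knob spans about 70–106 mm, above the rod. I'll grip it with the tips at ~77 mm; at that height the gripper body clears housing and lug.

Request:
play_rows --pt "20 -32 0 0 60" --pt "27 -42 0 0 60" --pt "27 -42 0 0 60" --pt "27 -42 0 0 60" --pt "20 -32 0 0 60" --pt "14 -22.5 0 0 60" --pt "0 0 -30 0 60" --pt "0 0 -25 0 60" --pt "0 0 0 0 60" --pt "0 0 0 0 60"

```text
t: 22.98
tcp_pos: [0.5493, -0.1384, 0.1411]
ee_rot: [0.0, 0.665, 0.747, 0.0]
wrist_force: [0.9, -0.4, 0.1]
width: 0.682
```

Request:
play_rows --pt "0 0 -25 0 60" --pt "0 0 -25 0 60" --pt "0 0 -14 0 60" --pt "0 0 0 0 45" --pt "0 0 0 0 30" --pt "0 0 0 0 18" --pt "0 0 0 0 18" --pt "0 0 0 0 18" --pt "0 0 0 0 18"

```text
t: 24.1
tcp_pos: [0.5508, -0.1378, 0.0775]
ee_rot: [0.002, 0.665, 0.747, 0.001]
wrist_force: [6.9, 1.7, -2.1]
width: 0.287
```

Knob gripped (25 mm). Easing the sideways offset and pushing forward.

Request:
play_rows --pt "1.5 0 0 0 18" --pt "-0.4 3 0 0 18" --pt "-0.4 3 0 0 18" --pt "-0.4 3 0 0 18" --pt "-0.3 3 0 0 18" --pt "0 0 0 0 18" --pt "0 0 0 0 18"

```text
t: 24.98
tcp_pos: [0.5495, -0.1262, 0.0775]
ee_rot: [0.001, 0.665, 0.747, 0.0]
wrist_force: [0.4, -1.1, 6.5]
width: 0.284
```

Request:
play_rows --pt "-0.2 1.5 0 0 18" --pt "-0.2 1.5 0 0 18" --pt "0 0 0 0 18" --pt "0 0 0 0 18"

```text
t: 25.48
tcp_pos: [0.5492, -0.1234, 0.0775]
ee_rot: [0.001, 0.665, 0.747, 0.0]
wrist_force: [1.2, -1.9, 5.9]
width: 0.282
```

Request:
play_rows --pt "-0.1 1 0 0 18" --pt "-0.1 1 0 0 18" --pt "0 0 0 0 18" --pt "0 0 0 0 18"

```text
t: 25.98
tcp_pos: [0.5489, -0.1215, 0.0775]
ee_rot: [0.001, 0.665, 0.747, 0.0]
wrist_force: [0.7, -3.3, 6.0]
width: 0.282
```

Request:
play_rows --pt "-0.1 1 0 0 18" --pt "0 0 0 0 18" --pt "-0.1 1 0 0 18" --pt "0 0 0 0 18" --pt "0 0 0 0 18"

```text
t: 26.6
tcp_pos: [0.5487, -0.1198, 0.0775]
ee_rot: [0.001, 0.665, 0.747, -0.0]
wrist_force: [0.4, -5.1, 5.5]
width: 0.283
```

Request:
play_rows --pt "-0.1 1 0 0 18" --pt "0 0 0 0 18" --pt "-0.1 1 0 0 18" --pt "0 0 0 0 18" --pt "0 0 0 0 18"

```text
t: 27.22
tcp_pos: [0.5486, -0.1186, 0.0775]
ee_rot: [0.002, 0.665, 0.747, -0.001]
wrist_force: [1.0, -7.4, 4.2]
width: 0.289
```

Request:
play_rows --pt "-0.1 1 0 0 18" --pt "0 0 0 0 18" --pt "-0.1 1 0 0 18" --pt "0 0 0 0 18" --pt "0 0 0 0 18"

```text
t: 27.85
tcp_pos: [0.5486, -0.1185, 0.0775]
ee_rot: [0.003, 0.665, 0.747, -0.001]
wrist_force: [1.0, -14.7, 1.4]
width: 0.283
```

```bash
python3 - <<'E'
from h import *
a=cv2.imread('pics/s8.png').mean(2).astype(int);s=np.mean([eyes.grab_frame('side').astype(float) for _ in range(3)],0);t=eyes.grab_frame('top');cv2.imwrite('pics/t9.png',t[:,:,::-1]);cv2.imwrite('pics/s9.png',s[:,:,::-1].astype(np.uint8))
st=sensors.read_state();print(st['t'],st['tcp_pos'],st['wrist_force'])
e=np.array([np.cos(1.688),np.sin(1.688)]);O=np.array([.5453,-.1028]);n=np.array([-e[1],e[0]])
g=s.mean(2).astype(int)
# predicted pixels
for nm,x,y,z in[('plate shoulder L ramside',17,-30,.075),('plate corner +n',25,30,.075),('cap top',33,0,.085),('lug top',25,0,.11),('pad +n',17,25,.057),('ring rim',80,0,.087)]:
    print(nm,proj('side',[*(O+e*x*1e-3+n*y*1e-3),z]).round(1))
# top visibility of row v=191
print(t[191,370:412].mean(1).astype(int).tolist()); print(t[187,370:412].mean(1).astype(int).tolist())
for v in range(200,216,2):print(v,g[v,308:342].tolist())
E
```

```text
28.05 [ 0.54859869 -0.11846084  0.07747358] [  0.44652434 -15.34940697   2.08436151]
plate shoulder L ramside [311.7 212.7]
plate corner +n [329.4 217. ]
cap top [319.1 213.7]
lug top [320.  205.1]
pad +n [328.7 220.8]
ring rim [313.6 220.1]
[120, 101, 109, 124, 125, 124, 124, 126, 127, 126, 126, 126, 127, 127, 127, 127, 128, 129, 127, 117, 54, 41, 63, 78, 78, 78, 77, 78, 81, 101, 122, 125, 126, 119, 71, 40, 49, 37, 23, 35, 51, 63]
[120, 101, 98, 124, 125, 123, 123, 120, 120, 122, 122, 122, 123, 124, 123, 123, 124, 126, 126, 122, 33, 52, 38, 49, 79, 77, 78, 77, 77, 78, 82, 99, 110, 86, 19, 33, 55, 69, 42, 35, 35, 35]
200 [93, 93, 93, 93, 93, 92, 82, 63, 44, 36, 34, 33, 31, 29, 31, 33, 34, 35, 34, 32, 34, 35, 36, 37, 36, 36, 44, 56, 62, 67, 72, 78, 82, 86]
202 [93, 93, 93, 93, 93, 92, 84, 67, 49, 44, 48, 50, 48, 40, 32, 29, 28, 29, 28, 29, 31, 34, 36, 36, 37, 41, 52, 62, 64, 62, 63, 67, 71, 78]
204 [93, 93, 93, 94, 93, 92, 86, 76, 83, 112, 139, 150, 148, 131, 104, 73, 45, 31, 28, 28, 32, 33, 36, 37, 39, 55, 74, 78, 70, 63, 62, 62, 64, 70]
206 [93, 94, 93, 93, 94, 94, 95, 102, 119, 136, 146, 152, 159, 164, 162, 140, 100, 58, 33, 29, 32, 35, 36, 36, 41, 58, 75, 75, 67, 62, 61, 61, 62, 69]
208 [93, 93, 93, 93, 94, 96, 105, 120, 126, 118, 97, 89, 106, 128, 141, 140, 119, 81, 48, 36, 35, 36, 37, 38, 42, 52, 61, 63, 62, 61, 62, 62, 66, 76]
210 [93, 93, 94, 95, 96, 99, 110, 124, 130, 124, 110, 101, 110, 125, 131, 129, 118, 100, 82, 69, 56, 47, 47, 52, 58, 60, 61, 61, 61, 63, 66, 72, 79, 85]
212 [95, 103, 122, 143, 152, 147, 140, 139, 138, 135, 131, 128, 129, 131, 131, 130, 130, 132, 124, 107, 86, 72, 68, 68, 69, 69, 68, 69, 71, 75, 80, 84, 86, 88]
214 [102, 129, 166, 190, 198, 194, 188, 179, 173, 168, 162, 154, 144, 134, 128, 130, 143, 164, 173, 162, 133, 103, 85, 84, 88, 89, 89, 89, 88, 89, 88, 88, 87, 87]
```

The ram stopped hard: TCP stalled at 20 mm travel while force rose from 7 to 15 N. In the pixel rows the ring moved its last ~3 mm onto the end plate, and no dark gap shows from plate to pad. Checking that it stays steady before handing in.

Request:
play_rows --pt "0 0 0 0 18" --pt "0 0 0 0 18" --pt "0 0 0 0 18" --pt "0 0 0 0 18" --pt "0 0 0 0 18" --pt "0 0 0 0 18"

```text
t: 28.8
tcp_pos: [0.5486, -0.1185, 0.0775]
ee_rot: [0.003, 0.665, 0.747, -0.001]
wrist_force: [0.9, -15.3, 1.1]
width: 0.282
```

```bash
python3 -c "
from rig import robot
print(robot.job_done())"
```

```text
the job is handed in; nothing more can be done
None
```

I laid the capped ring in the cradle with its cap to the ram and slid it up against the end plate. One packing plate from the rack stands in the channel, and the ram is held forward by its grip with a push of about 15 N. The job was handed in at 28.8 s of the 72 s allowed.

**Last checks:**
- **Ram:** it stopped firmly after about 20 mm of its 24 mm travel. The push held at 15.3 N for a further 0.75 s with no movement of the tool.
- **Gaps:** in the last top view's pixel rows I saw no gap between end plate and ring, or between plate and pad.
- **Plate count:** I chose one plate because the measured gap was about 32 mm. One plate left room for the ram to close, while two would have left almost none.
- **Other things:** the three unused plates were left in the rack, the red button was not touched, and I felt no contact with any bystander.

**What disagreed or was not checked:**
- **Ring position:** the ring first landed about 9 mm short of the end plate. My slide left it about 1–3 mm short, and the ram pushed it the rest of the way.
- **Closing travel:** the gap predicted about 16–18 mm of ram travel and the measured travel was 20 mm; camera error and the ring's last few millimetres could account for this.
- **Knob height:** the knob sits higher than I first assumed, at about 70–106 mm. I corrected this before gripping it.
- **Final view:** I had used all 12 pictures, so the final closed state was judged from pixel values and forces only. I did not re-measure the plate's uprightness or the bystanders at the end.

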